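Set up the pour-over coffee maker

TASK

Set up the pour-over coffee maker: seat the ochre dripper cone in the flared neck of the teal carafe, and the steel filter in the dripper, each upright and fully settled in its taper. Leave the carafe standing about where it is, lower the parts gently rather than dropping them, and do not disturb the mug, the salt shaker or the onion.

Things in the scene. Friction and masses are not known exactly. Their poses are not given: they have to be found in the camera images.
- carafe: Teal stoneware carafe, loose, 0.8 kg, upright, 130 mm high. Origin: centre of its underside. Belly 118 mm across, waist with a wooden collar 82 mm up, flared neck 92 mm across outside at the top. Inside, the neck is a cone: 44 mm across at 80 mm up, 84 mm across at the mouth. Loop handle along its own -x, to 93 mm from the axis, 29 to 112 mm up, pointing roughly at the robot.
- carafe_mouth (a point): Centre of the carafe's mouth, 130 mm above its underside. With the dripper fully home, the dripper's underside is 88 mm above the carafe's underside.
- dripper: Ochre ceramic dripper, loose, about 0.3 kg, round, no handle, standing mouth up on its narrow end. Origin: centre of its underside. Outer cone 50 mm across at the underside, 100 mm at 62 mm up; then an upright rim band to 87 mm, 100 mm outside, 84 mm inside. Inner cone from 84 mm across (62 mm up) to an open 34 mm drain at the underside.
- dripper_rim (a point): Centre of the dripper's mouth, level with its rim, 87 mm above its underside. The 8 mm thick, 25 mm tall wall of the rim band, 46 mm from this point, can be pinched from above, one finger inside and one outside.
- filter: Steel cone filter, loose, about 0.15 kg, standing upright on its narrow end. Origin: centre of its underside. Cone 40 mm across at the underside, 76 mm at its rim 44.6 mm up; two thin struts above it carry a black grip bar. Fully home, its underside is 8 mm above the dripper's underside and the grip bar stands 9 to 29 mm above the dripper's rim.
- filter_grip (a point): Centre of the black grip bar, on the filter's axis, 98 mm above its underside: 44 mm long along the filter's own x, 10 mm thick along its y, 20 mm tall.
- mug_a: White mug with a green flower pattern, 82 mm wide, 94 mm tall, loose, behind the work; leave it alone. Origin: underside.
- salt_shaker: Salt shaker, 44 mm across, 90 mm tall, loose, behind the work; leave it alone. Origin: underside.
- onion: Onion, about 70 mm across, loose, behind the work; leave it alone. Origin: underside.

How it is judged (in metres and radians):
At the end, for the whole second after the job is handed in: The carafe stands upright on the worktop (within 3 degrees); the dripper sits in its neck and the filter in the dripper, each upright within 4.5 degrees, within 5 mm of the axis of the part below and within 5 mm of the fully seated height; all at rest (angle between carafe's own z axis and vertical below 0.05 rad and height (world z) of carafe below 0.01 m and angle between each of dripper, filter's own z axis and vertical below 0.08 rad and horizontal distance between dripper and carafe below 0.005 m and z of dripper in the frame of carafe between 0.083 and 0.093 m and horizontal distance between filter and dripper below 0.005 m and z of filter in the frame of dripper between 0.003 and 0.013 m and linear speed of each of dripper, filter, carafe below 0.02 m/s); the robot touches nothing.
It fails at once if the carafe was pushed more than 30 mm from where it stood (distance of carafe from where it was at the start of the episode above 0.03 m).
It fails at once if the dripper was dropped (moving faster than 0.6 m/s, a fall of about 2 cm, with the fingers off it) (contact force between the fingers and dripper below 0.05 N and linear speed of dripper above 0.6 m/s).
It fails at once if the filter was dropped (moving faster than 0.6 m/s, a fall of about 2 cm, with the fingers off it) (contact force between the fingers and filter below 0.05 N and contact force between filter and dripper below 0.05 N and linear speed of filter above 0.6 m/s).
It fails at once if the mug, the salt shaker or the onion was moved more than 30 mm (distance of any of mug_a, salt_shaker, onion from where it was at the start of the episode above 0.03 m).
It also fails if it takes over 53 s, if anything falls off the work surface, if the arm or the gripper's body presses on something with over 40 N, if the wrist force passes 120 N, or if a joint passes its speed limit or range.

ROBOT

A 6-joint arm with a two-finger parallel gripper is mounted at the origin on a cart in front of the work surface, level with it; the furniture and walls round the work are solid. World frame = base frame: x ahead of the robot, y to its left, z up, the work surface at z = 0. Lengths are in mm, angles in rad, forces in N, time in s.
With the tool pointing down it reaches from about 350 to 975 mm from the base axis. Payload 7.1 kg.
Tool frame: the origin (TCP) lies at the very end of the fingers, on their centre line; the grasp point (between the pads) lies 19 mm behind it (ctrl.pinch_z is the distance from the TCP to the grasp point, in mm); z points along the fingers, y is the direction in which the jaws open and shut (so a half turn about z gives the same grasp; the last joint's range is limited). The gripper opens to 88 mm and grips with 3 to 60 N. Pads are 20 mm wide; open, the fingers measure 115 mm over their backs; the gripper's body (75 mm by 178 mm) begins 61 mm behind the grasp point.
Start: joints at [-1.343, 0.423, 1.63, -0, 1.089, -0.019], TCP at [152.708, -606.04, 222.675] pointing down, gripper open.
Joint ranges: [-3, 3], [-0.9, 2.11], [0.09, 2.58], [-1.31, 4.45], [0.11, 2.69], [-2.54, 2.54]. Speed limits (rad/s): [2.39, 2.39, 3.01, 3.14, 3.14, 3.14].

INTERFACE

Orientations are given as a rotation vector (axis times angle).
In Python, from workcell import ctrl gives the robot as it stands.
- The arm moves only by the shell command python3 -m inch 'ROWS' [OPENING]. ROWS is JSON, a list of rows, each an object with "xyz": the shift along the tool's x, y, z in cm, a list of three; "spin": the turn about the tool's z in degrees. A call has 1 to 20 rows; each row is the pose to reach, as a shift and turn from the pose measured when the call began, along the tool's axes at that moment; what a row does not reach only later rows make up. A row lasts 1/10 s, in which the tool goes at most 50 mm and 8.59 degrees, less where a joint would pass 70% of its speed; a pose out of reach is approached as far as the arm can. A call with a gripper value outside its range is refused whole. OPENING is the closure, from 0 (fully open) to 1 (shut), set as the call begins (- or left out, the last holds). The fingers move at their own pace and stop on an object; the grip force is fixed at half the most. Time passes only in rows, so rows that repeat a pose let the fingers close. It gives the time, the measured TCP pose, the force and the opening at its end, in the units of the state.
- ctrl.get_obs(): the state, without advancing time (a new reading comes with each control period).
- ctrl.get_image(name): name is "scene" or "top" or "wrist"; returns the picture (384x512x3 uint8, red, green, blue); there is no depth.
- ctrl.camera_info(name): a dict with "camera_matrix" (3x3 intrinsics, pixels), "R" (3x3) and "t" (3): a world point X has camera coordinates R X + t; the wrist camera has in their place "hand_eye" (4x4, takes a point from camera to tool coordinates, whose origin is the TCP and whose axes are the flange's). Camera axes: x right, y down, z forward; pixel columns grow to the right and rows downward; lengths in mm; the calibration is good to about 2 mm. A picture is of the moment at which its call begins: read the wrist's pose just before it. camera_info takes no time and is no camera call.
- ctrl.close_job(): hands the job in, once; it reports no verdict.
The state is a dict: "t": time; "qpos": joint angles; "qvel": joint speeds; "joint_torque": joint torques, N m; "ee_pos": TCP position; "orientation": TCP orientation; "ft_force": force on the tool from outside, world axes, zero at the start; "moment": the same for the moment, N m; "width": finger opening in mm.
Only numpy, scipy, OpenCV 4.12 (cv2) and the standard library are available. Lean on these libraries where they do the work, as an engineer would, in place of code of your own. Each camera call takes 0.05 s, during which the arm holds its last target. There are 200 camera calls.

## Working session

There is one attempt and no reset: what is moved stays moved. The work goes in short steps, Python scripts to look and compute and a shell command to move; the robot and the scene stay as the last step left them, time stands still between calls to the robot, and variables do not carry over. Pictures are saved under pics/ and viewed, about 8 in all and at most 12, crops included, and the job is handed in when it is done.

```bash
mkdir -p pics; python3 - <<'E'
from workcell import ctrl
import cv2,numpy as np
o=ctrl.get_obs();print(o)
for n in("scene","top"):
    i=ctrl.get_image(n);cv2.imwrite(f"pics/{n}0.png",i[:,:,::-1]);c=ctrl.camera_info(n);print(n,c)
print(ctrl.camera_info("wrist"),ctrl.pinch_z)
a=cv2.imread("pics/scene0.png");b=cv2.imread("pics/top0.png")
E
```

```text
{'t': 0.0, 'qpos': array([-1.34297128e+00,  4.23808981e-01,  1.63072564e+00, -1.94443634e-05,
        1.08861251e+00, -1.89970101e-02]), 'qvel': array([-6.63846185e-04, -8.34033385e-04,  4.41489988e-04,  2.04921651e-03,
        8.67683006e-04, -9.13255326e-05]), 'joint_torque': array([ 9.97203533e-04, -5.44628656e+01, -2.73666930e+01,  6.44274708e-02,
        2.29074742e-02, -1.06570149e-04]), 'ee_pos': array([ 152.59228769, -605.48589657,  221.90759949]), 'orientation': array([-3.11616510e+00, -3.86547764e-01,  2.81255647e-04]), 'ft_force': array([-0.58816366,  0.20043424, -0.35288819]), 'moment': array([0.00757493, 0.00915027, 0.00716938]), 'width': 88.09423923756725}
scene {'camera_matrix': array([[349.97960183,   0.        , 255.13921494],
       [  0.        , 349.97960183, 185.9113913 ],
       [  0.        ,   0.        ,   1.        ]]), 'R': array([[ 0.95826986, -0.28581027,  0.00560123],
       [-0.17628907, -0.60626282, -0.77547892],
       [ 0.22503566,  0.74213064, -0.63134861]]), 't': array([-574.93128671,  144.97981614, 1044.75626019])}
top {'camera_matrix': array([[35
[... 197 characters left out ...]

       [-0.99710581, -0.01956405, -0.07346603],
       [ 0.07374711, -0.0140546 , -0.99717793]]), 't': array([-93.40500621, 574.49630822, 925.6778668 ])}
{'camera_matrix': array([[281.03665564,   0.        , 252.81870485],
       [  0.        , 281.03665564, 187.45811879],
       [  0.        ,   0.        ,   1.        ]]), 'hand_eye': array([[-7.28928688e-04, -9.65927627e-01, -2.58811299e-01,
         7.09823334e+01],
       [ 9.99999734e-01, -7.01132732e-04, -1.99701556e-04,
        -3.95685889e-01],
       [ 1.14361766e-05, -2.58811376e-01,  9.65927881e-01,
        -1.61857006e+02],
       [ 0.00000000e+00,  0.00000000e+00,  0.00000000e+00,
         1.00000000e+00]])} 18.700000000000003
```

View pics/top0.png

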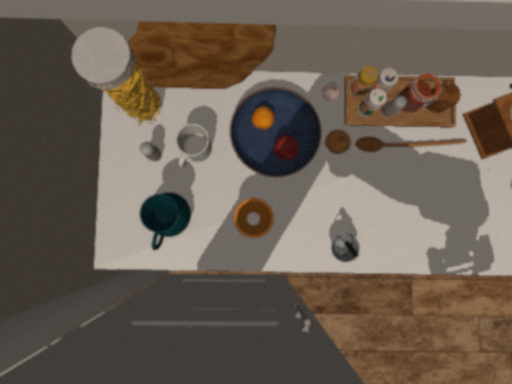

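View pics/scene0.png

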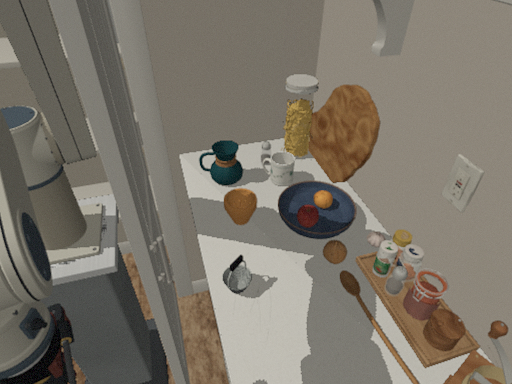

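The top view shows the carafe at about (166,214), the dripper at (254,218) and the filter at (345,247). The scene view shows the same parts, plus a grey post on the left that I can't identify. I'll enlarge and brighten to check for obstacles and get accurate pixels.

```bash
python3 - <<'E'
import cv2,numpy as np
g=lambda a:(255*(a/255.)**.5).astype(np.uint8)
t=g(cv2.imread("pics/top0.png"));s=g(cv2.imread("pics/scene0.png"))
A=cv2.resize(t[180:290,130:390],(800,338),interpolation=cv2.INTER_CUBIC)
B=cv2.resize(t[240:384,0:400],(400,144)); C=cv2.resize(s[:, :262],(178,261)); 
B=cv2.resize(t,(348,261)); D=cv2.resize(s[130:310,180:310],(188,261))
row=np.hstack([B,C,D]);row=cv2.copyMakeBorder(row,0,0,0,800-row.shape[1],0)
cv2.imwrite("pics/a.png",np.vstack([A,row]))
E
```

```text
(no output)
```

View pics/a.png

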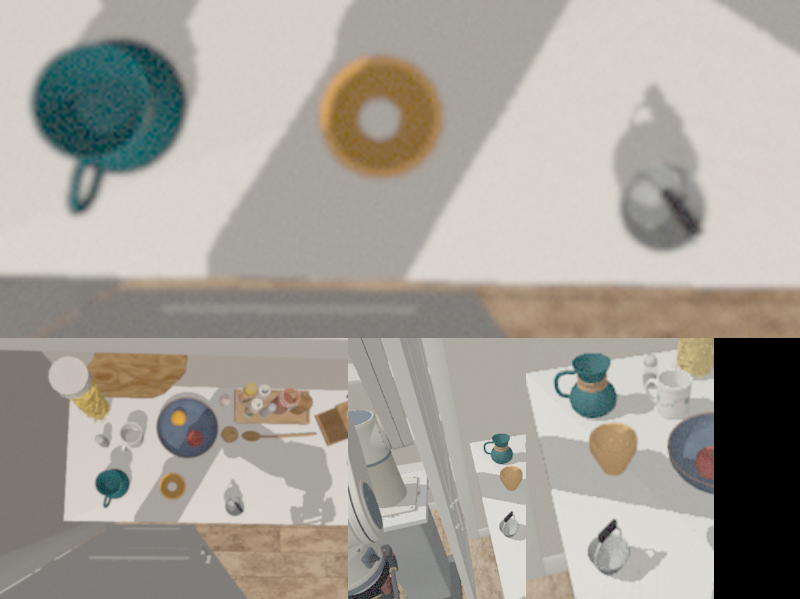

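The grey post belongs to a door or window frame on the left wall, so it isn't in the way. The dripper circle's radius is 19.8 px against 20.2 expected. Next I'll fit lathe silhouettes in both cameras.

```bash
cat > h.py <<'E'
from workcell import ctrl
import cv2,numpy as np
from scipy.optimize import minimize
from scipy.spatial.transform import Rotation as Ro
K=4
PR={'carafe':[(0,40),(20,56),(42,59),(60,52),(82,26),(105,36),(130,46)],'dripper':[(0,25),(62,50),(87,50)]}
def proj(P,c):
    X=np.asarray(P,float)@c['R'].T+c['t'];u=X@c['camera_matrix'].T;return u[:,:2]/u[:,2:]
th=np.linspace(0,2*np.pi,48,endpoint=False)
def sil(x,y,prof,c,z0=0):
    m=np.zeros((384*K,512*K),np.uint8);pr=None
    for z,r in prof:
        p=proj(np.c_[x+r*np.cos(th),y+r*np.sin(th),0*th+z+z0],c)
        if pr is not None:
            h=cv2.convexHull(np.float32(np.r_[p,pr]));cv2.fillPoly(m,[np.int32((h+.5)*K*16)],255,shift=4)
        pr=p
    return cv2.resize(m,(512,384),interpolation=cv2.INTER_AREA)/255.
def mask(img,name):
    h=cv2.cvtColor(img,cv2.COLOR_RGB2HSV)
    lo,hi=((80,90,15),(105,255,200)) if name=='carafe' else ((10,110,40),(28,255,255))
    return cv2.inRange(h,lo,hi)
def back(uv,z,c):
    d=c['R'].T@np.linalg.inv(c['camera_matrix'])@np.array([*uv,1]);C=-c['R'].T@c['t'];return C+d*(z-C[2])/d[2]
E
python3 - <<'E'
from h import *
I={n:cv2.cvtColor(cv2.imread(f"pics/{n}0.png"),cv2.COLOR_BGR2RGB) for n in('top','scene')};C={n:ctrl.camera_info(n) for n in I}
roi={'carafe':{'top':(125,180,205,255),'scene':(190,130,250,195)},'dripper':{'top':(225,190,285,245),'scene':(215,180,265,230)}}
g0={'carafe':back((161,213),130,C['top']),'dripper':back((253.8,217.7),87,C['top'])}
for o in PR:
    M={}
    for n in I:
        a=mask(I[n],o);x0,y0,x1,y1=roi[o][n];b=np.zeros_like(a);b[y0:y1,x0:x1]=a[y0:y1,x0:x1]
        b=cv2.morphologyEx(b,cv2.MORPH_CLOSE,np.ones((5,5)))
        cs=cv2.findContours(b,0,2)[0];cv2.drawContours(b,cs,-1,255,-1)
        if o=='carafe': b=cv2.morphologyEx(b,cv2.MORPH_OPEN,cv2.getStructuringElement(2,(13,13)))
        M[n]=b/255.
    for cams in(['top'],['scene'],['top','scene']):
        f=lambda p:sum(np.abs(sil(p[0],p[1],PR[o],C[n])-M[n]).sum() for n in cams)
        r=minimize(f,g0[o][:2],method='Nelder-Mead',options=dict(initial_simplex=g0[o][:2]+np.array([[0,0],[12,0],[0,12]])))
        print(o,cams,r.x.round(1),round(r.fun),[round(M[n].sum()) for n in cams])
v=I['top'].max(2);b=np.zeros_like(v);b[225:265,330:365]=(v[225:265,330:365]<55)
ys,xs=np.nonzero(b);print('bar top',len(xs),xs.mean(),ys.mean())
p=np.array([back((x,y),98,C['top'])[:2] for x,y in zip(xs,ys)]);w,V=np.linalg.eigh(np.cov(p.T));print(p.mean(0),V[:,1],np.sqrt(w*12))
v=I['scene'].max(2);b=np.zeros_like(v);b[250:295,215:260]=(v[250:295,215:260]<55)
ys,xs=np.nonzero(b);print('bar scene',len(xs),back((xs.mean(),ys.mean()),98,C['scene']))
E
```

```text
carafe ['top'] [528.9 135.8] 251 [1565]
carafe ['scene'] [530.6 134.1] 309 [836]
carafe ['top', 'scene'] [530.2 135.8] 567 [1565, 836]
dripper ['top'] [525.5 -83.4] 44 [1256]
dripper ['scene'] [526.6 -84.3] 72 [886]
dripper ['top', 'scene'] [525.5 -83.5] 118 [1256, 886]
bar top 142 349.35915492957747 251.18309859154928
[ 446.99798912 -319.08002695] [-0.96726624  0.25376371] [30.81975211 39.97413488]
bar scene 105 [ 449.26640163 -343.08409014   98.        ]
```

```bash
python3 -m inch '[{"xyz":[10,-5.8,0],"spin":0},{"xyz":[20,-11.6,0],"spin":0},{"xyz":[34.7,-20.1,0],"spin":0},{"xyz":[34.7,-20.1,0],"spin":0},{"xyz":[34.7,-20.1,0],"spin":0},{"xyz":[34.7,-20.1,0],"spin":0},{"xyz":[34.7,-20.1,0],"spin":0},{"xyz":[34.7,-20.1,0],"spin":0},{"xyz":[34.7,-20.1,0],"spin":0},{"xyz":[34.7,-20.1,0],"spin":0},{"xyz":[34.7,-20.1,0],"spin":0}]' 0
python3 - <<'E'
from h import *
o=ctrl.get_obs();i=ctrl.get_image("wrist");np.savez("w1.npz",p=o['ee_pos'],r=o['orientation'],i=i);print(o['ee_pos'],o['orientation'],np.abs(o['qvel']).max())
cv2.imwrite("pics/w1.png",cv2.resize(i[:,:,::-1],(800,600),interpolation=2))
E
```

```text
t: 1.2
ee_pos: [439.2, -326.4, 222.0]
orientation: [-3.116, -0.386, 0.001]
ft_force: [-0.1, 0.3, 0.4]
width: 87.8
[ 439.15323097 -326.44462615  222.02889826] [-3.11625049e+00 -3.85833160e-01  1.35102410e-03] 0.02093284453523614
```

View pics/w1.png

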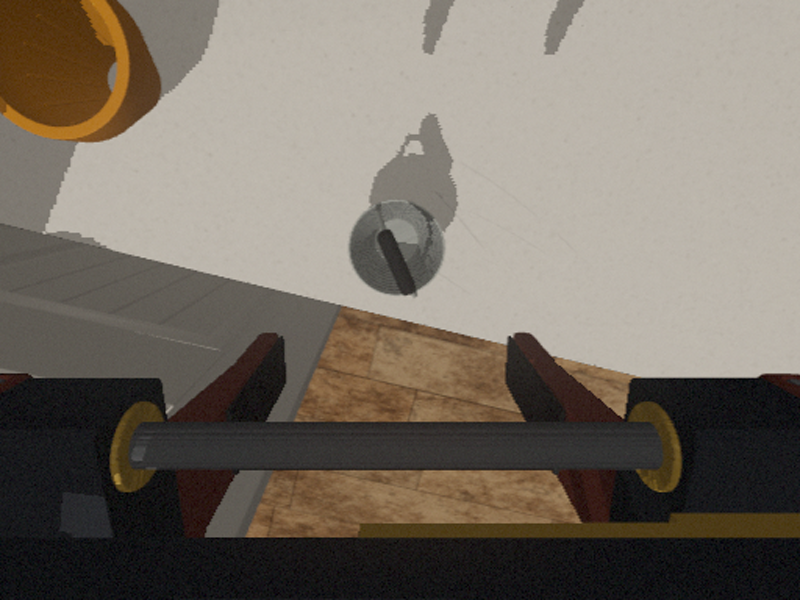

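The wrist view shows the filter's rim circle at (397,248) in the 800x600 image, with the bar running from (385,233) to (411,292). I'll turn these into positions.

```bash
cat >> h.py <<'E'
def wcam(p,r):
    c=dict(ctrl.camera_info("wrist"));H=c['hand_eye'];T=np.eye(4);T[:3,:3]=Ro.from_rotvec(r).as_matrix();T[:3,3]=p
    W=np.linalg.inv(T@H);c['R']=W[:3,:3];c['t']=W[:3,3];return c
def tool(d,r): return Ro.from_rotvec(r).as_matrix().T@np.asarray(d,float)
E
python3 - <<'E'
from h import *
d=np.load("w1.npz");c=wcam(d['p'],d['r']);s=lambda a:np.array(a)/1.5625
ct=back(s((397,248)),44.6,c);print('rim c',ct, 'edges',back(s((349,248)),44.6,c),back(s((444.5,248)),44.6,c))
a,b=back(s((385,233)),104,c),back(s((411,292)),104,c);print('bar',(a+b)/2,np.linalg.norm(a-b),np.degrees(np.arctan2(*(a-b)[[1,0]])))
x=Ro.from_rotvec(d['r']).as_matrix();print('tool y az',np.degrees(np.arctan2(x[1,1],x[0,1])))
# silhouette check of rim/dripper in top estimate
for z in(44.6,):print(proj([[447,-322,98]],ctrl.camera_info('top')))
E
```

```text
rim c [ 455.01156477 -323.2846037    44.6       ] edges [ 445.91259204 -287.03232927   44.6       ] [ 464.01249762 -359.14626601   44.6       ]
bar [ 454.98249067 -323.94935874  104.        ] 42.3826148709027 37.598558469439666
tool y az -75.88391522261452
[[350.55392966 251.19861836]]
```

```bash
python3 -m inch '[{"xyz":[14.3,-16.9,-1],"spin":0},{"xyz":[14.3,-16.9,-1],"spin":0},{"xyz":[14.3,-16.9,-1],"spin":0},{"xyz":[14.3,-16.9,-1],"spin":0},{"xyz":[14.3,-16.9,-1],"spin":0},{"xyz":[14.3,-16.9,-1],"spin":0},{"xyz":[14.3,-16.9,-1],"spin":0}]' 0
python3 - <<'E'
from h import *
o=ctrl.get_obs();i=ctrl.get_image("wrist");np.savez("w2.npz",p=o['ee_pos'],r=o['orientation'],i=i);print(o['ee_pos'],o['orientation'],np.abs(o['qvel']).max())
c=wcam(o['ee_pos'],o['orientation']);m=mask(i,'dripper');m=cv2.morphologyEx(m,cv2.MORPH_CLOSE,np.ones((5,5)))
n,l,st,_=cv2.connectedComponentsWithStats(m);k=1+st[1:,4].argmax();m=np.uint8(l==k)*255;cv2.drawContours(m,cv2.findContours(m,0,2)[0],-1,255,-1)
print(st[k]);M=m/255.
f=lambda p:np.abs(sil(p[0],p[1],PR['dripper'],c)-M).sum()
g=np.array([525.5,-83.5]);r=minimize(f,g,method='Nelder-Mead',options=dict(initial_simplex=g+np.array([[0,0],[8,0],[0,8]])));print(r.x,r.fun,M.sum())
v=i[:,:,::-1].copy();cv2.drawContours(v,cv2.findContours(np.uint8(sil(*r.x,PR['dripper'],c)>.5),0,2)[0],-1,(0,255,0),1)
print('target tool shift',tool(np.r_[r.x,0]-np.r_[o['ee_pos'][:2],0],o['orientation']))
cv2.imwrite("pics/w2.png",v)
E
```

```text
t: 1.95
ee_pos: [536.0, -129.4, 232.1]
orientation: [-3.117, -0.383, 0.002]
ft_force: [-0.5, 0.5, -0.4]
width: 88.1
[ 536.03839531 -129.37930379  232.12172444] [-3.11685427e+00 -3.82991219e-01  2.00670629e-03] 0.02086919712109267
[ 230  301  282   43 5991]
[-4.25   18.3125] 6041.0 6041.0
target tool shift [-488.45894235 -274.10107914    0.9375818 ]
```

View pics/w2.png

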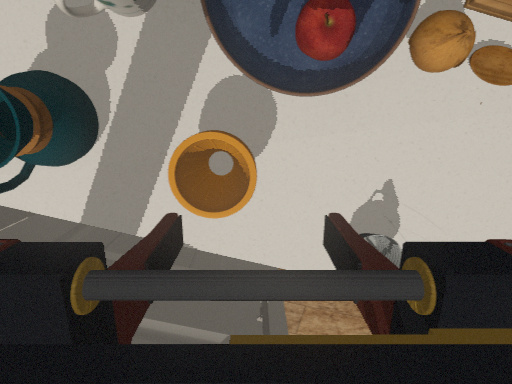

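The dripper ring is at about (213,173) with radius 43. The mask picked up the floor, so I'll refit with a region of interest.

```bash
cat > fit.py <<'E'
from h import *
def fit(npz,name,roi,g,prof=None,z0=0,opn=0):
    d=np.load(npz);c=wcam(d['p'],d['r']);m=mask(d['i'],name);x0,y0,x1,y1=roi;b=np.zeros_like(m);b[y0:y1,x0:x1]=m[y0:y1,x0:x1]
    b=cv2.morphologyEx(b,cv2.MORPH_CLOSE,np.ones((5,5)));cv2.drawContours(b,cv2.findContours(b,0,2)[0],-1,255,-1)
    if opn:b=cv2.morphologyEx(b,cv2.MORPH_OPEN,cv2.getStructuringElement(2,(opn,opn)))
    f=lambda p:np.abs(sil(p[0],p[1],prof or PR[name],c,z0)-b/255.)[y0:y1,x0:x1].sum()
    g=np.array(g,float);r=minimize(f,g,method='Nelder-Mead',options=dict(initial_simplex=g+np.array([[0,0],[8,0],[0,8]])))
    print(name,r.x.round(1),'misfit',round(r.fun),'of',round(b.sum()/255),'tool shift cm',(tool([*(r.x-d['p'][:2]),0],d['r'])/10).round(2));return r.x
E
python3 -c "
from fit import *
fit('w2.npz','dripper',(150,115,280,235),(525.5,-83.5))"
```

```text
dripper [526.2 -83.9] misfit 174 of 6127 tool shift cm [ 0.15 -4.65  0.01]
```

```bash
python3 -m inch '[{"xyz":[0.15,-0.05,4],"spin":0},{"xyz":[0.15,-0.05,8],"spin":0},{"xyz":[0.15,-0.05,12],"spin":0},{"xyz":[0.15,-0.05,15],"spin":0},{"xyz":[0.15,-0.05,16.5],"spin":0},{"xyz":[0.15,-0.05,16.5],"spin":0},{"xyz":[0.15,-0.05,16.5],"spin":0}]' 0 && python3 -m inch '[{"xyz":[0,0,0],"spin":0},{"xyz":[0,0,0],"spin":0},{"xyz":[0,0,0],"spin":0},{"xyz":[0,0,0],"spin":0},{"xyz":[0,0,0],"spin":0},{"xyz":[0,0,0],"spin":0},{"xyz":[0,0,0],"spin":0},{"xyz":[0,0,0],"spin":0},{"xyz":[0,0,0],"spin":0},{"xyz":[0,0,0],"spin":0}]' 1
```

```text
t: 2.7
ee_pos: [537.3, -129.7, 67.9]
orientation: [-3.118, -0.38, 0.001]
ft_force: [1.2, -0.2, -0.2]
width: 87.6
t: 3.7
ee_pos: [537.3, -129.7, 67.8]
orientation: [-3.117, -0.38, 0.001]
ft_force: [-1.1, 2.7, -0.2]
width: 11.5
```

```bash
python3 -m inch '[{"xyz":[0,0,-0.5],"spin":0},{"xyz":[0,0,-2],"spin":0},{"xyz":[0,0,-4],"spin":0},{"xyz":[0,0,-7],"spin":0},{"xyz":[0,0,-10],"spin":0},{"xyz":[0,0,-13],"spin":0},{"xyz":[0,0,-15.5],"spin":0},{"xyz":[0,0,-17],"spin":0},{"xyz":[0,0,-17],"spin":0},{"xyz":[0,0,-17],"spin":0}]'
python3 - <<'E'
from fit import *
o=ctrl.get_obs();i=ctrl.get_image("wrist");np.savez("w3.npz",p=o['ee_pos'],r=o['orientation'],i=i);print(o['ee_pos'],o['orientation'],o['ft_force'],o['moment'],o['width'])
s=ctrl.get_image("scene");cv2.imwrite("pics/s3.png",s[:,:,::-1])
cv2.imwrite("pics/w3.png",np.hstack([cv2.resize(i[:,:,::-1],(400,300)),cv2.resize(s[90:300,150:430][:,:,::-1],(400,300),interpolation=2)]))
E
```

```text
t: 4.7
ee_pos: [537.1, -129.8, 238.1]
orientation: [-3.118, -0.38, 0.0]
ft_force: [-0.2, 0.8, -3.1]
width: 8.9
[ 537.09745114 -129.7584551   238.10842329] [-3.11774871e+00 -3.79814198e-01  4.46401173e-04] [-0.23412925  0.76168344 -3.13759293] [-0.12005461 -0.05054742  0.02172608] 8.857760655839972
```

View pics/w3.png

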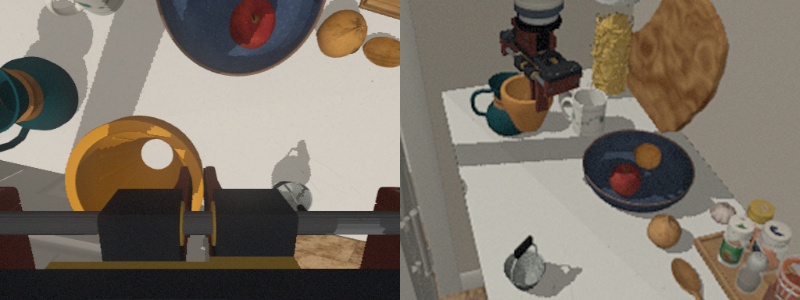

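```bash
python3 -m inch '[{"xyz":[1,-3,0],"spin":0},{"xyz":[1.5,-7,0],"spin":0},{"xyz":[2,-10,0],"spin":0},{"xyz":[2,-11,0],"spin":0},{"xyz":[2,-11,0],"spin":0},{"xyz":[2,-11,0],"spin":0}]'
python3 - <<'E'
from fit import *
o=ctrl.get_obs();i=ctrl.get_image("wrist");np.savez("w4.npz",p=o['ee_pos'],r=o['orientation'],i=i);print(o['ee_pos'],o['width'])
cv2.imwrite("pics/w4.png",cv2.resize((255*(i[:320,:260,::-1]/255.)**.5).astype(np.uint8),(488,600),interpolation=2))
E
```

```text
t: 5.4
ee_pos: [529.5, -18.6, 236.6]
orientation: [-3.117, -0.38, 0.005]
ft_force: [-0.2, -0.2, -3.2]
width: 8.8
[529.48077592 -18.61603059 236.60807634] 8.755321612339866
```

View pics/w4.png

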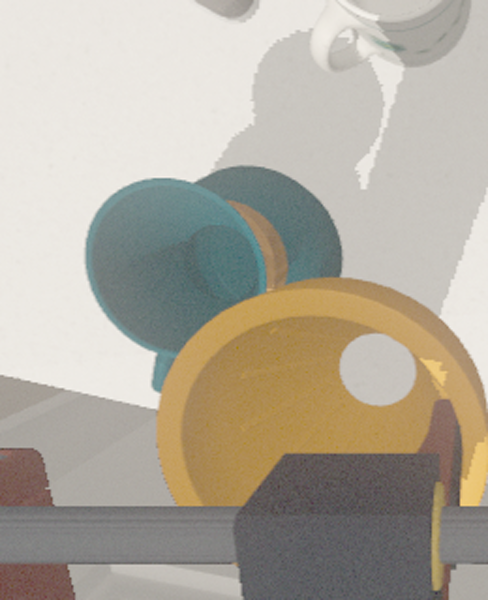

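The carafe mouth ellipse in the crop spans x 84..268 with its top at y 178. The held dripper's rim runs from its left edge at (157,440) to its top at (320,277). I'll back-project edge points from both.

```bash
python3 - <<'E'
from h import *
from scipy.optimize import least_squares
d=np.load("w4.npz");c=wcam(d['p'],d['r'])
def circ(pts,z):
    P=np.array([back(np.array(q)/1.875-.25,z,c)[:2] for q in pts]);r=least_squares(lambda v:np.hypot(*(P-v[:2]).T)-v[2],[*P.mean(0),46]);print(z,r.x.round(1),r.fun.round(1));return r.x
m=circ([(85,250),(95,215),(120,190),(160,178),(205,188),(245,220),(267,265),(90,285),(115,325),(150,350)],130)
for z in(251,256,261): k=circ([(157,440),(175,375),(215,320),(270,288),(320,277),(380,285),(440,315)],z)
R=Ro.from_rotvec(d['r']).as_matrix()
print('dripper nominal',(d['p']-46*R[:,1]).round(1),'tool y',R[:,1].round(3),'tool z',R[:,2].round(3))
for e in((530.2,135.8),m[:2]): print(e,'move',tool([*(np.array(e)+46*R[:2,1]-d['p'][:2]),0],d['r']).round(1))
E
```

```text
130 [532.4 138.2  45.7] [ 0.2  0.3 -0.1 -0.1 -0.3 -0.2  0.5  0.1 -0.3 -0.2]
251 [516.8  20.6  55.4] [ 0.7 -0.9 -0.4  0.1  0.7  0.3 -0.6]
256 [519.6  19.9  53.5] [ 0.7 -0.9 -0.4  0.1  0.7  0.3 -0.5]
261 [522.4  19.1  51.7] [ 0.6 -0.8 -0.3  0.1  0.7  0.3 -0.5]
dripper nominal [518.4  26.  236.7] tool y [ 0.24  -0.971 -0.002] tool z [-0.003  0.001 -1.   ]
(530.2, 135.8) move [ 3.780e+01 -1.037e+02  1.000e-01]
[532.40687185 138.1981991 ] move [ 4.050e+01 -1.055e+02  1.000e-01]
```

The mouth is at (532,138) with r = 45.7, which agrees with 46. The held dripper's rim reads too large, so it may be tilted in the grasp. I'll fit its full pose.

```bash
python3 - <<'E'
from h import *
from scipy.optimize import least_squares
d=np.load("w4.npz");c=wcam(d['p'],d['r']);R=Ro.from_rotvec(d['r']).as_matrix()
q=lambda L:np.array(L)/1.875-.25
rim=q([(157,440),(175,375),(215,320),(270,288),(320,277),(380,285),(440,315)])
inn=q([(182,440),(193,395),(222,352),(265,326),(320,316)])
hole=q([(340,370),(377,333),(416,370),(377,406)])
H=np.linspace(0,2*np.pi,720)
def pose(v): # origin pos, tilt about tool x, tool y(rad)
    B=Ro.from_rotvec(v[3]*R[:,0]+v[4]*R[:,1]).as_matrix();return B
def res(v):
    B=pose(v);out=[]
    for pts,z,r in((rim,87,50),(inn,87,42),(hole,0,17)):
        P=np.c_[r*np.cos(H),r*np.sin(H),0*H+z]@B.T+v[:3];u=proj(P,c);out+=list(np.hypot(*(pts[:,None]-u[None]).transpose(2,0,1)).min(1))
    return out
v0=np.r_[d['p']-46*R[:,1]-[0,0,67.8],0,0]
print('nominal res',np.round(res(v0),1))
for fixz in(0,1):
    f=(lambda v:res(v)+[(v[2]-v0[2])/1.0*fixz]);r=least_squares(f,v0);B=pose(r.x)
    print((r.x[:3]-v0[:3]).round(1),np.degrees(r.x[3:]).round(1),'res',np.round(r.fun,1),'rim centre rel nominal',(r.x[:3]+B@[0,0,87]-v0[:3]-[0,0,87]).round(1))
E
```

```text
nominal res [ 3.6  5.6  1.3  3.6  7.8 10.4 12.2  2.3  3.1  1.3  0.3  2.3  1.4  1.3
  2.1  0.3]
[ 3.2 -2.2  6.6] [ 3.1 -0.7] res [0.7 2.5 0.6 0.7 1.9 1.1 0.3 2.2 1.3 1.2 0.5 2.5 0.4 0.  0.4 0.4 0. ] rim centre rel nominal [ 5.4 -6.4  6.5]
[ 1.6 -1.1  2.2] [ 2.5 -1.2] res [0.8 2.2 1.  0.4 1.8 1.8 1.6 2.9 1.1 0.4 1.5 3.2 0.5 0.3 0.6 0.  2.2] rim centre rel nominal [ 4.2 -4.4  2.1]
```

```bash
python3 -m inch '[{"xyz":[1.5,-3,0],"spin":0},{"xyz":[3,-6.5,0],"spin":0},{"xyz":[3.85,-9.5,0],"spin":0},{"xyz":[3.85,-10.75,0],"spin":0},{"xyz":[3.85,-10.75,0],"spin":0},{"xyz":[3.85,-10.75,1],"spin":0},{"xyz":[3.85,-10.75,2.5],"spin":0},{"xyz":[3.85,-10.75,4],"spin":0},{"xyz":[3.85,-10.75,5],"spin":0},{"xyz":[3.85,-10.75,6],"spin":0},{"xyz":[3.85,-10.75,6.5],"spin":0},{"xyz":[3.85,-10.75,6.5],"spin":0},{"xyz":[3.85,-10.75,6.5],"spin":0}]'
python3 - <<'E'
from h import *
o=ctrl.get_obs();i=ctrl.get_image("wrist");s=ctrl.get_image("scene");t=ctrl.get_image("top");print(o['ee_pos'],o['width'],o['ft_force'])
g=lambda a,y,x,h,w:cv2.resize((255*(a[y:y+h,x:x+w,::-1]/255.)**.5).astype(np.uint8),(400,400),interpolation=2)
cv2.imwrite("pics/p5.png",np.hstack([g(s,110,170,100,100),g(i,60,50,250,250)]))
np.savez("w5.npz",p=o['ee_pos'],r=o['orientation'],i=i,s=s,t=t)
E
```

```text
t: 6.75
ee_pos: [541.3, 94.7, 172.0]
orientation: [-3.117, -0.379, 0.004]
ft_force: [0.8, -0.5, -2.5]
width: 8.5
[541.32571441  94.65680781 172.03892338] 8.469339293050986 [ 0.83805136 -0.51014644 -2.54008268]
```

View pics/p5.png

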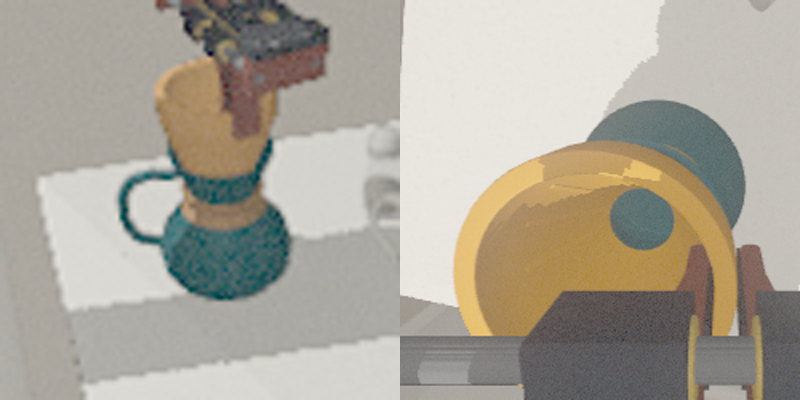

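```bash
python3 -m inch '[{"xyz":[0,0,0.3],"spin":0},{"xyz":[0,0,0.6],"spin":0},{"xyz":[0,0,0.9],"spin":0},{"xyz":[0,0,0.9],"spin":0}]'; python3 -m inch '[{"xyz":[0,0,0.2],"spin":0},{"xyz":[0,0,0.4],"spin":0},{"xyz":[0,0,0.4],"spin":0}]'
```

```text
t: 7.3
ee_pos: [541.0, 94.8, 162.8]
orientation: [-3.117, -0.379, 0.005]
ft_force: [-0.5, -0.2, -3.1]
width: 8.8
t: 7.6
ee_pos: [541.6, 94.8, 158.8]
orientation: [-3.117, -0.379, 0.003]
ft_force: [1.5, -0.1, -3.0]
width: 8.5
```

```bash
python3 -m inch '[{"xyz":[0,0,0.15],"spin":0},{"xyz":[0,0,0.3],"spin":0},{"xyz":[0,0,0.3],"spin":0}]'; python3 -m inch '[{"xyz":[0,0,0.1],"spin":0},{"xyz":[0,0,0.2],"spin":0},{"xyz":[0,0,0.2],"spin":0}]'
```

```text
t: 7.9
ee_pos: [542.5, 94.5, 156.6]
orientation: [-3.118, -0.379, 0.0]
ft_force: [1.3, -3.2, 3.1]
width: 8.5
t: 8.2
ee_pos: [542.7, 94.3, 156.3]
orientation: [-3.118, -0.379, -0.001]
ft_force: [-3.2, -4.0, 16.3]
width: 8.7
```

```bash
python3 -m inch '[{"xyz":[0,0,-0.05],"spin":0},{"xyz":[0,0,-0.1],"spin":0}]' && python3 -m inch '[{"xyz":[0,0,0],"spin":0},{"xyz":[0,0,0],"spin":0},{"xyz":[0,0,0],"spin":0},{"xyz":[0,0,0],"spin":0},{"xyz":[0,0,0],"spin":0}]' 0.6 &&  python3 -m inch '[{"xyz":[0,0,-2],"spin":0},{"xyz":[0,0,-4],"spin":0},{"xyz":[0,0,-8],"spin":0},{"xyz":[0,0,-11],"spin":0},{"xyz":[0,0,-11],"spin":0},{"xyz":[0,0,-11],"spin":0}]' 0.6
python3 - <<'E'
from h import *
o=ctrl.get_obs();i=ctrl.get_image("wrist");s=ctrl.get_image("scene");t=ctrl.get_image("top");print(o['ee_pos'],o['width'],o['ft_force'])
g=lambda a,y,x,h,w:cv2.resize((255*(a[y:y+h,x:x+w,::-1]/255.)**.5).astype(np.uint8),(400,400),interpolation=2)
cv2.imwrite("pics/p6.png",np.hstack([g(s,110,170,100,100),g(i,0,0,300,300)]))
np.savez("w6.npz",p=o['ee_pos'],r=o['orientation'],i=i,s=s,t=t)
E
```

```text
t: 8.4
ee_pos: [542.4, 94.5, 157.2]
orientation: [-3.118, -0.379, -0.001]
ft_force: [0.4, 0.3, -2.7]
width: 8.5
t: 8.9
ee_pos: [542.4, 94.6, 157.1]
orientation: [-3.118, -0.379, -0.001]
ft_force: [0.4, 0.6, -0.0]
width: 35.1
t: 9.5
ee_pos: [542.5, 94.4, 267.4]
orientation: [-3.118, -0.379, -0.002]
ft_force: [-0.3, 0.6, -0.1]
width: 35.1
[542.46625168  94.4384775  267.44692831] 35.141725933820766 [-0.27105135  0.55629306 -0.14840336]
```

View pics/p6.png

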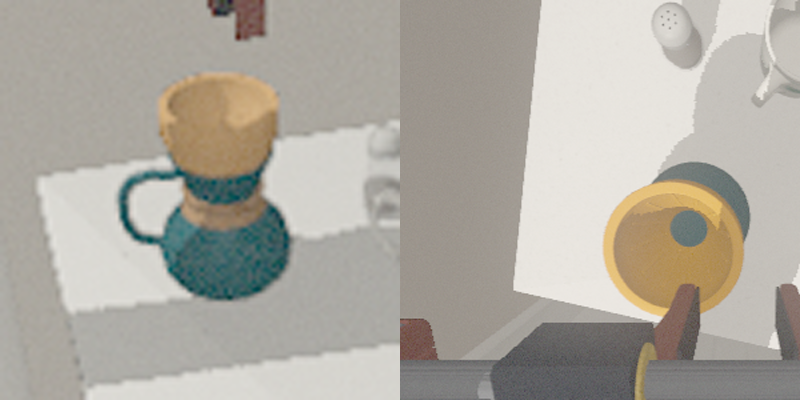

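The dripper looks seated in the carafe. I'll check it numerically with position, height and tilt fits across all three cameras.

```bash
cat >> h.py <<'E'
def sil6(v,prof,c):
    B=Ro.from_rotvec([v[3],v[4],0]).as_matrix();m=np.zeros((384*K,512*K),np.uint8);pr=None
    for z,r in prof:
        p=proj(np.c_[r*np.cos(th),r*np.sin(th),0*th+z]@B.T+v[:3],c)
        if pr is not None:
            h=cv2.convexHull(np.float32(np.r_[p,pr]));cv2.fillPoly(m,[np.int32((h+.5)*K*16)],255,shift=4)
        pr=p
    return cv2.resize(m,(512,384),interpolation=cv2.INTER_AREA)/255.
def seatfit(npz,v0,rois,prof=[(45,43.1),(62,50),(87,50)]):
    d=np.load(npz);L=[]
    for k,n,roi in rois:
        c=wcam(d['p'],d['r']) if n=='wrist' else ctrl.camera_info(n);x0,y0,x1,y1=roi;b=mask(d[k],'dripper')[y0:y1,x0:x1]
        b=cv2.morphologyEx(b,cv2.MORPH_CLOSE,np.ones((5,5)));nl,l,st,_=cv2.connectedComponentsWithStats(b);b=np.uint8(l==1+st[1:,4].argmax())*255
        cv2.drawContours(b,cv2.findContours(b,0,2)[0],-1,255,-1);L.append((n,c,b/255.,(slice(y0,y1),slice(x0,x1))))
    e=lambda v,l:np.abs(sil6(v,prof,l[1])[l[3]]-l[2]).sum()
    f=lambda v:sum(e(v,l)/np.sqrt(l[2].sum()) for l in L)
    S=np.array(v0)+np.r_[np.zeros((1,5)),np.diag([6,6,6,.06,.06])]
    r=minimize(f,v0,method='Nelder-Mead',options=dict(initial_simplex=S,maxiter=400));v=r.x
    print('origin',v[:3].round(1),'tilt deg',np.degrees(v[3:]).round(1),[(l[0],round(e(v,l)),round(l[2].sum())) for l in L],'nominal',[round(e(np.r_[v0[:3],0,0],l)) for l in L])
E
python3 - <<'E'
from h import *
v0=[532.4,138.2,88,0,0]
seatfit('w6.npz',v0,[('i','wrist',(140,125,265,210))])
seatfit('w6.npz',v0,[('s','scene',(205,120,245,152)),('i','wrist',(140,125,265,210)),])
E
```

```text
origin [531.3 139.7  85.6] tilt deg [0.2 0.4] [('wrist', 55, 6743)] nominal [166]
origin [531.3 140.1  85.7] tilt deg [0.5 0.7] [('scene', 34, 621), ('wrist', 61, 6743)] nominal [36, 166]
```

```bash
python3 -m inch '[{"xyz":[-2,4,0],"spin":0},{"xyz":[-18.5,38.5,0],"spin":-5},{"xyz":[-18.5,38.5,0],"spin":-10},{"xyz":[-18.5,38.5,0],"spin":-15},{"xyz":[-18.5,38.5,0],"spin":-20},{"xyz":[-18.5,38.5,0],"spin":-23.7},{"xyz":[-18.5,38.5,3],"spin":-23.7},{"xyz":[-18.5,38.5,6],"spin":-23.7},{"xyz":[-18.5,38.5,8],"spin":-23.7},{"xyz":[-18.5,38.5,8],"spin":-23.7},{"xyz":[-18.5,38.5,8],"spin":-23.7},{"xyz":[-18.5,38.5,8],"spin":-23.7},{"xyz":[-18.5,38.5,8],"spin":-23.7}]' 0.45
python3 - <<'E'
from h import *
o=ctrl.get_obs();i=ctrl.get_image("wrist");print(o['ee_pos'],o['orientation'],o['width']);np.savez("w7.npz",p=o['ee_pos'],r=o['orientation'],i=i)
print('shift',tool(np.array([455,-323.7,82])-o['ee_pos'],o['orientation']).round(1))
R=Ro.from_rotvec(o['orientation']).as_matrix();print('tool x az',np.degrees(np.arctan2(R[1,0],R[0,0])))
c=wcam(o['ee_pos'],o['orientation']);v=np.ascontiguousarray(i[:,:,::-1])
u=np.array([np.cos(np.radians(37.6)),np.sin(np.radians(37.6))])
Q=np.array([[455+s*22*u[0]-q*5*u[1],-323.7+s*22*u[1]+q*5*u[0],108] for s,q in((1,1),(1,-1),(-1,-1),(-1,1))])
cv2.polylines(v,[np.int32(proj(Q,c)*16)],True,(0,255,0),1,cv2.LINE_AA,4)
C=np.c_[455+38*np.cos(th),-323.7+38*np.sin(th),0*th+44.6];cv2.polylines(v,[np.int32(proj(C,c)*16)],True,(0,0,255),1,cv2.LINE_AA,4)
a=proj([[455,-323.7,80]],c)[0].astype(int);x,y=max(a[0]-100,0),max(a[1]-75,0);cv2.imwrite("pics/w7.png",cv2.resize(v[y:y+150,x:x+200],(800,600),interpolation=2))
E
```

```text
t: 10.95
ee_pos: [454.8, -322.9, 186.7]
orientation: [-2.973, -1.014, 0.002]
ft_force: [0.4, -1.2, -0.1]
width: 48.3
[ 454.83529666 -322.90393972  186.66483238] [-2.97331974e+00 -1.01361179e+00  1.77927136e-03] 48.28261463843785
shift [ -0.3   0.8 104.7]
tool x az 37.648748822195955
```

View pics/w7.png

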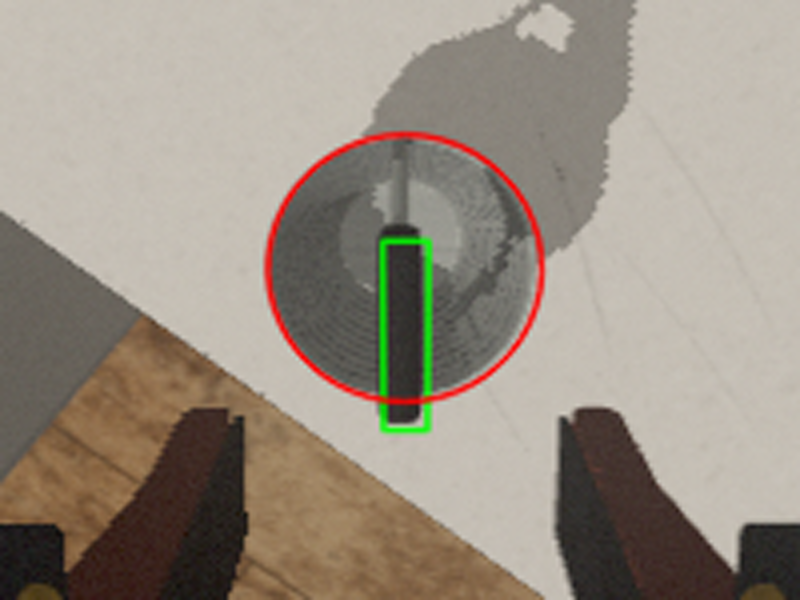

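The overlay matches the rim circle, and the bar is within about 1 mm. Descend and grasp.

```bash
python3 -m inch '[{"xyz":[0.1,0,4],"spin":0},{"xyz":[0.1,0,7],"spin":0},{"xyz":[0.1,0,9],"spin":0},{"xyz":[0.1,0,10.4],"spin":0},{"xyz":[0.1,0,10.4],"spin":0},{"xyz":[0.1,0,10.4],"spin":0}]' && python3 -m inch '[{"xyz":[0,0,0],"spin":0},{"xyz":[0,0,0],"spin":0},{"xyz":[0,0,0],"spin":0},{"xyz":[0,0,0],"spin":0},{"xyz":[0,0,0],"spin":0},{"xyz":[0,0,0],"spin":0},{"xyz":[0,0,0],"spin":0},{"xyz":[0,0,0],"spin":0}]' 1 && python3 -m inch '[{"xyz":[0,0,-0.5],"spin":0},{"xyz":[0,0,-3],"spin":0},{"xyz":[0,0,-7],"spin":0},{"xyz":[0,0,-12],"spin":0},{"xyz":[0,0,-17],"spin":0},{"xyz":[0,0,-21],"spin":0},{"xyz":[0,0,-23],"spin":0},{"xyz":[0,0,-23],"spin":0}]'
```

```text
t: 11.6
ee_pos: [456.3, -322.4, 83.7]
orientation: [2.972, 1.015, -0.0]
ft_force: [0.3, 0.3, 0.1]
width: 48.3
t: 12.4
ee_pos: [456.3, -322.4, 83.8]
orientation: [2.972, 1.015, -0.0]
ft_force: [0.0, 0.3, 1.8]
width: 9.8
t: 13.2
ee_pos: [457.6, -323.1, 317.4]
orientation: [2.967, 1.013, 0.006]
ft_force: [-0.1, 0.3, -2.0]
width: 9.8
```

```bash
python3 -m inch '[{"xyz":[3,-3,0],"spin":0},{"xyz":[34.2,-32.1,0],"spin":0},{"xyz":[34.2,-32.1,0],"spin":0},{"xyz":[34.2,-32.1,0],"spin":0},{"xyz":[34.2,-32.1,0],"spin":0},{"xyz":[34.2,-32.1,0],"spin":0},{"xyz":[34.2,-32.1,0],"spin":0},{"xyz":[34.2,-32.1,0],"spin":0},{"xyz":[34.2,-32.1,0],"spin":0},{"xyz":[34.2,-32.1,0],"spin":0},{"xyz":[34.2,-32.1,0],"spin":0},{"xyz":[34.2,-32.1,2],"spin":0},{"xyz":[34.2,-32.1,3],"spin":0},{"xyz":[34.2,-32.1,4],"spin":0},{"xyz":[34.2,-32.1,4],"spin":0},{"xyz":[34.2,-32.1,4],"spin":0}]'
python3 - <<'E'
from h import *
o=ctrl.get_obs();i=ctrl.get_image("wrist");s=ctrl.get_image("scene");print(o['ee_pos'],o['orientation'],o['width']);np.savez("w8.npz",p=o['ee_pos'],r=o['orientation'],i=i,s=s)
R=Ro.from_rotvec(o['orientation']).as_matrix();A=o['ee_pos']-1.3*R[:,0];c=wcam(o['ee_pos'],o['orientation']);v=np.ascontiguousarray(i[:,:,::-1])
for x,y,z,r,col in((531.5,139.5,175,50,(0,255,0)),(531.5,139.5,175,42,(0,255,0)),(A[0],A[1],A[2]-83.8+44.6,38,(0,0,255)),(A[0],A[1],A[2]-83.8,20,(0,0,255))):
    cv2.polylines(v,[np.int32(proj(np.c_[x+r*np.cos(th),y+r*np.sin(th),0*th+z],c)*16)],True,col,1,cv2.LINE_AA,4)
w=np.ascontiguousarray(s[70:210,160:300,::-1]);
cv2.imwrite("pics/w8.png",np.hstack([cv2.resize(v[60:300,120:400],(467,400),interpolation=2),cv2.resize(w,(333,400),interpolation=2)]))
print('to target',tool(np.array([531.5,139.5,0])-A,o['orientation']).round(1))
E
```

```text
t: 14.8
ee_pos: [532.2, 139.2, 275.3]
orientation: [2.967, 1.012, 0.005]
ft_force: [0.9, -0.4, -1.1]
width: 9.5
[532.16140458 139.24671091 275.34040983] [2.96741388 1.01156743 0.00471261] 9.527051982333315
to target [  0.7  -2.6 275.3]
```

View pics/w8.png

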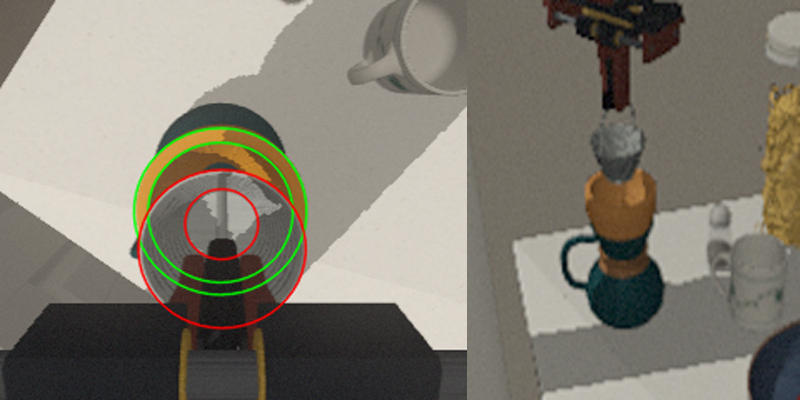

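```bash
python3 -m inch '[{"xyz":[0.1,-0.1,0],"spin":0},{"xyz":[0.1,-0.1,2],"spin":0},{"xyz":[0.1,-0.1,4],"spin":0},{"xyz":[0.1,-0.1,6],"spin":0},{"xyz":[0.1,-0.1,7.5],"spin":0},{"xyz":[0.1,-0.1,8.5],"spin":0},{"xyz":[0.1,-0.1,8.5],"spin":0},{"xyz":[0.1,-0.1,8.5],"spin":0}]';python3 -m inch '[{"xyz":[0,0,0.2],"spin":0},{"xyz":[0,0,0.4],"spin":0},{"xyz":[0,0,0.6],"spin":0},{"xyz":[0,0,0.6],"spin":0}]'
```

```text
t: 15.7
ee_pos: [533.8, 140.7, 191.7]
orientation: [2.967, 1.012, 0.008]
ft_force: [0.5, 0.3, -1.4]
width: 10.0
t: 16.1
ee_pos: [533.7, 140.6, 185.6]
orientation: [2.967, 1.012, 0.008]
ft_force: [-0.2, -0.8, -2.1]
width: 9.9
```

```bash
python3 -m inch '[{"xyz":[0,0,0.15],"spin":0},{"xyz":[0,0,0.3],"spin":0},{"xyz":[0,0,0.3],"spin":0}]';python3 -m inch '[{"xyz":[0,0,0.1],"spin":0},{"xyz":[0,0,0.2],"spin":0},{"xyz":[0,0,0.2],"spin":0}]'
```

```text
t: 16.4
ee_pos: [533.5, 140.6, 182.3]
orientation: [2.967, 1.012, 0.007]
ft_force: [0.5, 0.3, -1.7]
width: 9.6
t: 16.7
ee_pos: [533.4, 140.3, 180.3]
orientation: [2.967, 1.012, 0.007]
ft_force: [-0.8, -2.6, 0.3]
width: 9.8
```

```bash
python3 -m inch '[{"xyz":[0,0,0.1],"spin":0},{"xyz":[0,0,0.15],"spin":0},{"xyz":[0,0,0.15],"spin":0}]' && python3 -m inch '[{"xyz":[0,0,-0.05],"spin":0},{"xyz":[0,0,-0.05],"spin":0},{"xyz":[0,0,-0.05],"spin":0},{"xyz":[0,0,-0.05],"spin":0},{"xyz":[0,0,-0.05],"spin":0}]' 0.65 && python3 -m inch '[{"xyz":[0,0,-1],"spin":0},{"xyz":[0,0,-3],"spin":0},{"xyz":[0,0,-7],"spin":0},{"xyz":[0,0,-10],"spin":0},{"xyz":[-6,0,-12],"spin":0},{"xyz":[-6,0,-12],"spin":0},{"xyz":[-6,0,-12],"spin":0},{"xyz":[-6,0,-12],"spin":0}]'
python3 - <<'E'
from h import *
o=ctrl.get_obs();i=ctrl.get_image("wrist");s=ctrl.get_image("scene");t=ctrl.get_image("top");print(o['ee_pos'],o['orientation'],o['width']);np.savez("w9.npz",p=o['ee_pos'],r=o['orientation'],i=i,s=s,t=t)
c=wcam(o['ee_pos'],o['orientation']);v=np.ascontiguousarray(i[:,:,::-1])
for z,r,col in((175,50,(0,255,0)),(175,42,(0,255,0)),(96+44.6,38,(0,0,255)),(96,20,(0,0,255))):
    cv2.polylines(v,[np.int32(proj(np.c_[531.5+r*np.cos(th),139.5+r*np.sin(th),0*th+z],c)*16)],True,col,1,cv2.LINE_AA,4)
a=proj([[531.5,139.5,150]],c)[0].astype(int);print(a);x,y=np.clip(a-[90,100],0,[332,184])
cv2.imwrite("pics/w9.png",np.hstack([cv2.resize(v[y:y+200,x:x+180],(405,450),interpolation=2),cv2.resize(np.ascontiguousarray(s[100:205,180:270,::-1]),(385,450),interpolation=2)]))
E
```

```text
t: 17.0
ee_pos: [533.6, 140.2, 180.0]
orientation: [2.967, 1.012, 0.007]
ft_force: [-4.2, -3.7, 10.9]
width: 10.0
t: 17.5
ee_pos: [533.6, 140.3, 180.3]
orientation: [2.967, 1.012, 0.007]
ft_force: [0.0, -1.1, 0.0]
width: 31.2
t: 18.3
ee_pos: [485.8, 104.4, 300.4]
orientation: [2.967, 1.011, 0.009]
ft_force: [-0.2, -0.5, -0.2]
width: 30.4
[485.7833215  104.43675416 300.35896512] [2.96706627 1.01115033 0.0086851 ] 30.422514344331848
[251 125]
```

View pics/w9.png

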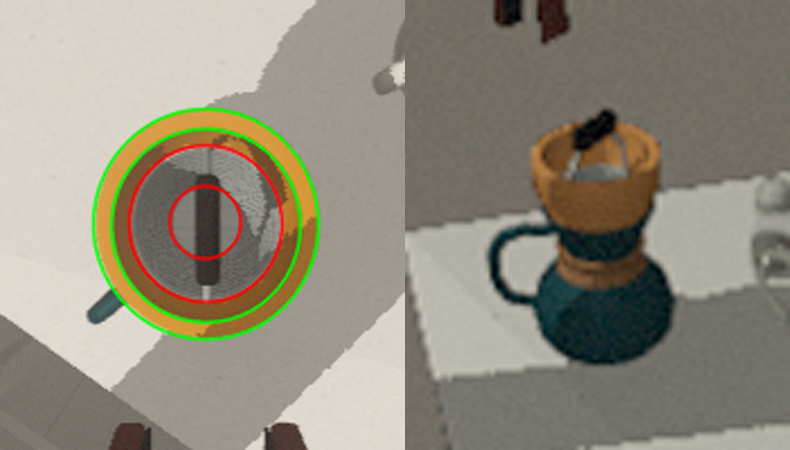

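The seated model overlays match both rims, and the bar is on the axis at about (208,230). One last tilt check, then hand in.

```bash
python3 - <<'E'
from h import *
seatfit('w9.npz',[531.5,139.5,88,0,0],[('i','wrist',(190,60,312,200))])
d=np.load('w9.npz');c=wcam(d['p'],d['r']);m=np.zeros((384,512),bool);b=d['i'].max(2);m[95:160,240:262]=b[95:160,240:262]<75
ys,xs=np.nonzero(m);print('bar px',xs.mean(),(ys.min()+ys.max())/2,len(xs),'expected',proj([[531.5,139.5,201]],c))
cs=ctrl.camera_info('scene');b=d['s'].max(2)[120:150,205:235];ys,xs=np.nonzero(b<55);print('scene bar',xs.mean()+205,ys.mean()+120,len(xs),'exp',proj([[531.5,139.5,194]],cs))
o=ctrl.get_obs();print(o['t'],np.abs(o['qvel']).max())
E
```

```text
origin [530.9 141.   85.1] tilt deg [1.3 1. ] [('wrist', 79, 7897)] nominal [207]
bar px 252.86601941747574 127.0 515 expected [[252.29539049 127.82474728]]
scene bar 223.80392156862746 130.09803921568627 51 exp [[223.24139008 129.77133083]]
18.45 0.003923308340466707
```

Position, height and tilt all read within limits, and the gripper is clear. Handing in.

```bash
python3 -c "
from workcell import ctrl
print(ctrl.close_job())"
```

```text
the job is handed in; nothing more can be done
None
```

I seated the dripper in the carafe neck and the filter in the dripper, released both with no visible drop, and handed in at about 18.5 s of the 53 s limit. The interface gave no verdict.

**Contact:** the dripper was pressed to about 16 N, 0.5 mm above its computed home height. The filter was pressed to about 11 N, 0.2 mm above. Both forces were well under the limits.

**Final picture checks:**
- **Filter:** the grip bar lies within 1 pixel of where a fully seated filter puts it, in both the wrist and scene views. The model circles for both rims match the wrist picture.
- **Dripper:** its axis is within about 3 mm of the carafe mouth I measured. Its tilt reads about 1.6°, against the 4.5° limit.
- **Carafe and the rest:** the carafe looks upright and about where it stood. I did not measure the mug, salt shaker or onion again, but the gripper stayed well away from them.

**Checks that disagreed:**
- **Dripper height:** the wrist-camera fit put the dripper's underside at 85 to 86 mm, against a nominal 88 mm. I put this down to the calibration error of about 2 mm, since the contact heights pointed to full seating.
- **Tilt in the grasp:** while held, the dripper appeared tilted by about 2 to 3°. After release that dropped to under 1°, then read about 1.6° in the last fit.

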